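# Close up a laminated carving blank in the wedge jig

### The arm

A 7-joint arm with a two-finger parallel gripper is mounted at the origin on the work surface. World frame = base frame: x ahead of the robot, y to its left, z up, the work surface at z = 0. Lengths are in m, angles in rad, forces in N, time in s.
With the tool pointing down it reaches from about 0.4 to 0.85 m from the base axis. Payload 4.5 kg.
Tool frame: the origin (TCP) lies midway between the tips of the shut fingers; the grasp point (between the pads) lies bot.grasp_offset behind it (bot.grasp_offset is the distance from the TCP to the grasp point, in m); z points along the fingers, y is the direction in which the jaws open and shut (so a half turn about z gives the same grasp; the last joint's range is limited). The gripper opens to 88 mm and grips with 3 to 60 N. Pads are 18 mm wide; open, the fingers measure 123 mm over their backs; the gripper's body (75 mm by 187 mm) begins 45 mm behind the grasp point.
Start: joints at [-1.313, 0.689, -0.195, 1.565, 0.157, 0.902, -0.215], TCP at [0.139, 0.609, 0.239] pointing down, gripper open.
Joint ranges: [-3.01, 3.01], [-0.46, 2.08], [-1.47, 1.51], [0.13, 2.56], [-1, 4.14], [0.04, 2.09], [-2.66, 2.66]. Speed limits (rad/s): [2.57, 2.57, 3.14, 3.14, 3.14, 3.14, 3.14].

### API

Orientations are given as [roll, pitch, yaw] about the fixed x, y, z axes, in that order (R = Rz(yaw) Ry(pitch) Rx(roll)).
In Python, from rig import bot gives the robot as it stands. Calls block until the motion is done:
- bot.move_ptp(position, orientation): joint-space move of the TCP to a pose.
- bot.move_l(position, frame=None, speed=0.15): straight line of the TCP; frame=None keeps the orientation; speed is the mean speed in m/s.
- bot.move_j(angles): joint-space move.
- bot.command_gripper(opening): finger opening in m; the grip force is fixed at half the most; returns when the fingers have stopped.
- bot.sleep(seconds).
- bot.ik(position, orientation): joint angles nearest the present ones, or None.
- bot.get_obs(): the state.
- bot.read_camera(name): name is "scene" or "side" or "wrist"; returns (picture, depth): 480x640x3 uint8, red, green, blue; 480x640 float32, m along the optical axis (not along the pixel's ray), 0 where there is no reading.
- bot.camera_params(name): a dict with "mtx" (3x3 intrinsics, pixels), "dist" ([k1, k2, p1, p2, k3] as OpenCV has them; the pictures are not rectified), "cam_to_world" (4x4, takes a point from camera to world coordinates). Camera axes: x right, y up, looking along -z (the intrinsics and any distortion apply to the point x, -y, -z); pixel columns grow to the right and rows downward; lengths in m; the calibration is good to about 2 mm. A picture is of the moment at which its call begins: read the wrist's pose just before it. camera_params takes no time and is no camera call; for the wrist camera it gives the pose at the moment of the call.
A pose or a line that the arm cannot do raises bot.MotionError and nothing moves.
- bot.finish_job(): hands the job in, once; it reports no verdict.
The state is a dict: "time_s": time; "qpos": joint angles; "qd": joint speeds; "joint_torque": joint torques, N m; "ee_pos": TCP position; "ee_rot": TCP orientation; "ft_force": force on the tool from outside, world axes, zero at the start; "wrist_torque": the same for the moment, N m; "gripper_width": finger opening in m.
Only numpy, scipy, OpenCV 4.12 (cv2) and the standard library are available. Lean on these libraries where they do the work, as an engineer would, in place of code of your own. Each camera call takes 0.05 s, during which the arm holds its last target. There are 200 camera calls.

### The job

Clamp up the four strips of a carving blank for a dry fit in the gluing jig: with the standing caul, gently push the loose row as one block up against the sprung plate until every joint is closed, the row lying square alongside the fence; then let go of the caul and drive the wedge in between it and the slanted cleat, going by feel, until it sits firmly tight and keeps the row squeezed on its own. Use hand pressure only, so that the soft wood is not bruised and the row neither buckles nor fans out, and leave the other things on the bench alone.

Things in the scene. Friction and masses are not known exactly. Their poses are not given: they have to be found in the camera images.
- jig: Gluing jig screwed to the bench: plywood board 330 x 330 x 18 mm with wooden fittings. Jig frame: x = way the row is pushed (away from the robot), y = way the wedge is driven (left), z up, z = 0 the board's underside, top at z = 18. Board spans x -105..225, y -240..90 mm. Row centre line y = 0. Closed up, strip centres lie at x = 41, 75, 109, 143 and the caul fills x = 0..24.
- fence (a point): Middle of the fence's inner face, at the board's top: a low fixed batten left of the row, 20 mm high, 22 mm thick; inner face at jig y = 38, jig x from 8 to 162. It keeps the row from sliding left as the wedge drags on the caul. Axes as the jig.
- plate: Sprung pressure plate that ends the row, dark hardwood, 12 mm thick, 72 wide, 32 high, on two bolts with coil springs in front of the fixed stop batten. Origin: bottom middle of the face the row meets (jig x = 160, y = 0, z = 18 at rest), axes as the jig. It gives way in +x only: starts to move at 4 N, then 1 mm for each further 12 N, 4 mm at most.
- throat (a point): Fixed jig point (0, 0, 18 mm): middle of the caul's back face with the row closed. Behind is the wedge cleat, a batten 104 x 32 x 30 mm high, jig y about -60..40, its face to the row slanted 1:6 (x about -49 at y -60, -33 at y 40). It is screwed through slots: up to 4 mm nearer the row or 8 mm farther, unmeasured; so how deep the wedge goes (its origin at jig y from -60 to 24) is found by feel.
- strip1: Plain softwood strip of the blank, 34 (x, along the row) x 70 (y) x 30 mm high, about 50 g, loose on the board, nearest the caul. Origin at the centre of its underside, axes as the jig when square. The strips start 3 to 7 mm apart, a little askew, 2 to 6 mm off the fence. They are bruised if the row is squeezed against the plate with more than 24 N; 8 to 16 N is right.
- strip2: Second strip from the caul, as strip1.
- strip3: Third strip from the caul, as strip1.
- strip4: Strip nearest the stop, as strip1.
- caul: Caul: plain dark hardwood block standing behind the row, 24 mm thick (x, along the row), 70 wide (y), 70 tall, about 90 g, loose. Origin at the centre of its underside. It stands 40 mm higher than strips, cleat and wedge (all 30 high), so its upper part can be gripped from above across the 24 mm with the fingertips clear of the strips.
- wedge: Wedge lying flat right of the caul, 150 mm long (y), 30 high, 140 g, loose. Origin: centre of underside. Thin end (32.5 mm) at y 75 points into the throat; square thick end (x -35..22.5) at y -75 to push on. Front straight at x 22.5, back tapers 1:6 as the cleat. Holds by friction. Can bind askew and loosen when let go: let go and press again, some 15 N on its end, till it goes no deeper.
- glue: Bystander: white glue bottle, 60 mm diameter, 150 mm high, standing on the bench. Origin at the centre of its underside.
- mallet: Bystander: hammer, 260 mm long, lying on the bench.
- sander: Bystander: cork sanding block 110 x 65 x 38 mm on the bench. Origin at the centre of its underside.
Things that resemble listed ones, but are neither listed nor needed, are in the scene too. Leave any purple or yellow look-alike of the wedge alone.

How it is judged:
On the way, in this order (a step that is already met when the one before it is completed fails the run):
1. the row is closed up against the sprung plate by the caul (x of strip4 in the frame of plate above -0.019 m and x of strip3 in the frame of strip4 above -0.0355 m and x of strip2 in the frame of strip3 above -0.0355 m and x of strip1 in the frame of strip2 above -0.0355 m and x of caul in the frame of strip1 above -0.031 m), for 0.2 s.
2. the wedge presses on the caul with more than 5 N (contact force between wedge and caul above 5 N), for 0.2 s.
At the end, for the whole second after the job is handed in: Strips closed up against the plate and the caul against them (no joint open over 1.5 mm, 2 mm at plate and caul), strips within 9 mm of the fence and square within 0.03 rad, caul upright; the wedge at rest holds by itself: over 5 N on the caul, strip4 over 6 N on the plate (all of step 1 and y of each of strip1, strip2, strip3, strip4 in the frame of jig above -0.006 m and angle between the y axis of each of strip1, strip2, strip3, strip4 and the y axis of jig, either way round below 0.03 rad and angle between caul's own z axis and vertical below 0.1 rad and linear speed of wedge below 0.01 m/s and contact force between wedge and caul above 5 N and contact force between strip4 and plate above 6 N); the robot touches nothing.
It fails at once if the row is squeezed with more than 24 N (contact force between strip4 and plate above 24 N).
It fails at once if the fingers themselves push on a strip with more than 5 N, instead of the caul (contact force between the fingers and strip1 above 5 N or contact force between the fingers and strip2 above 5 N or contact force between the fingers and strip3 above 5 N or contact force between the fingers and strip4 above 5 N).
It fails at once if a strip buckles up or tips (tilt over 0.2 rad) (angle between any of strip1, strip2, strip3, strip4's own z axis and vertical above 0.2 rad).
It fails at once if a bystander is moved by more than 15 mm (distance of any of glue, mallet, sander from where it was at the start of the episode above 0.015 m).
It also fails if it takes over 72 s, if anything falls off the work surface, if the arm or the gripper's body presses on something with over 40 N, if the wrist force passes 120 N, or if a joint passes its speed limit or range.

## Working session

There is one attempt and no reset: what is moved stays moved. The work goes in short steps, each a Python script; the robot and the scene stay as the last script left them, time stands still between calls to the robot, and variables do not carry over. Pictures are saved under pics/ and viewed, on a budget of 10 in all, crops included, one or two more only if the job needs it, and the job is handed in when it is done.

```bash
ls; mkdir -p pics; python3 - <<'E'
from rig import bot
import cv2,numpy as np
o=bot.get_obs();print(o['time_s'],o['ee_pos'],o['ee_rot'],o['ft_force'],bot.grasp_offset)
for n in("scene","side"):
    p,d=bot.read_camera(n);c=bot.camera_params(n)
    cv2.imwrite(f"pics/{n}0.png",p[:,:,::-1]);np.savez(f"{n}0.npz",p=p,d=d,**c)
    print(n,c['mtx'],c['dist'],c['cam_to_world'].round(3))
E
```

```text
pics
0.0 [0.13863018 0.6087746  0.23791292] [-3.13974158e+00  1.45906065e-04  2.91783568e+00] [ 1.04944708 -0.26632935  0.88984587] 0.0187
scene [[549.9148035    0.         309.81353911]
 [  0.         549.9148035  239.38881815]
 [  0.           0.           1.        ]] [-0.01072093  0.          0.          0.          0.        ] [[-0.374 -0.785  0.493  1.17 ]
 [ 0.927 -0.314  0.204  0.251]
 [-0.006  0.534  0.846  1.189]
 [ 0.     0.     0.     1.   ]]
side [[458.5130062    0.         322.86656204]
 [  0.         458.5130062  235.36142665]
 [  0.           0.           1.        ]] [-0.00353442  0.          0.          0.          0.        ] [[ 0.944  0.216 -0.25   0.195]
 [-0.33   0.643 -0.692 -0.827]
 [ 0.011  0.735  0.678  0.823]
 [ 0.     0.     0.     1.   ]]
```

View pics/scene0.png

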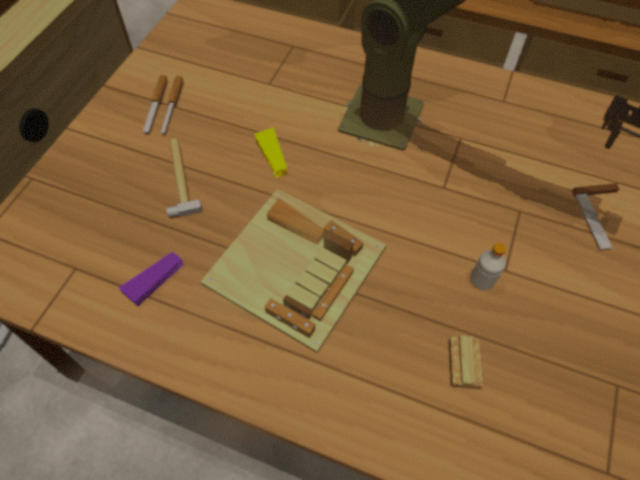

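View pics/side0.png

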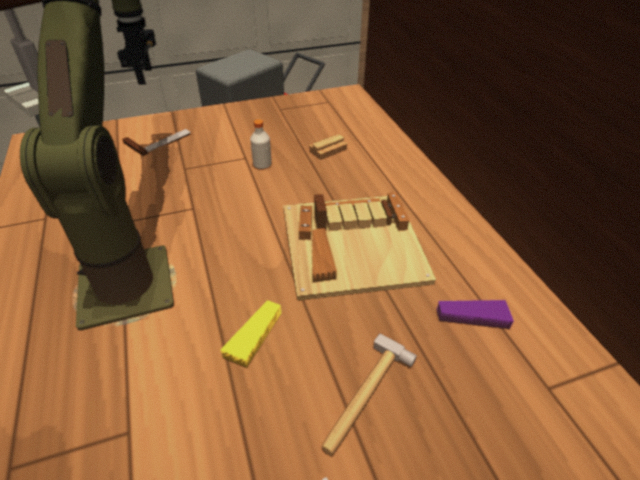

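The board's corners show at scene pixels (280,192), (384,247), (318,347) and (205,282). The wedge lies at about (295,222), the caul around (345,237), and the row runs from about (325,262) to (297,303). Next I'll cast these onto z = 18 mm and look from above.

```bash
cat > h.py <<'E'
import numpy as np,cv2
def cast(px,c,z):
    px=np.asarray(px,float).reshape(-1,1,2)
    u=cv2.undistortPoints(px,np.array(c['mtx']),np.array(c['dist'])).reshape(-1,2)
    T=np.array(c['cam_to_world']);d=np.c_[u[:,0],-u[:,1],-np.ones(len(u))]@T[:3,:3].T
    return T[:3,3]+d*((z-T[2,3])/d[:,2])[:,None]
def fitrigid(a,b): # b=R a+t (2d)
    a,b=np.array(a),np.array(b);A=a-a.mean(0);B=b-b.mean(0)
    th=np.arctan2((A[:,0]*B[:,1]-A[:,1]*B[:,0]).sum(),(A*B).sum())
    R=np.array([[np.cos(th),-np.sin(th)],[np.sin(th),np.cos(th)]]);t=b.mean(0)-R@a.mean(0)
    return th,R,t,b-(a@R.T+t)
E
python3 - <<'E'
from h import *
from rig import bot
J=np.array([[-105,-240],[-105,90],[225,90],[225,-240]])/1000
for n,px in(("scene",[(280,192),(384,247),(318,347),(205,282)]),("side",[(299,297),(285,204),(402,195),(433,282)])):
    c=np.load(n+"0.npz");w=cast(px,c,.018)
    th,R,t,r=fitrigid(J,w[:,:2]);print(n,w.round(3).tolist(),th,t,(r*1000).round(1).tolist())
    if n=="scene":
        p=t+R@np.array([.03,-.04]); 
        for yaw in np.arange(-3,3.2,.5):
            for z in(.45,.4,):
                q=bot.ik([p[0],p[1],z],[np.pi,0,yaw])
                print(round(yaw,2),z,None if q is None else np.round(q,2))
E
```

```text
scene [[0.379, -0.161, 0.018], [0.44, 0.149, 0.018], [0.745, 0.092, 0.018], [0.693, -0.22, 0.018]] -0.1819800344394708 [0.51869164 0.04954257] [[6.5, 6.4], [8.0, -8.4], [-11.2, -5.1], [-3.3, 7.0]]
-3.0 0.45 [-0.08  0.38 -0.02  1.47  0.01  1.29  1.61]
-3.0 0.4 [-0.01  0.41 -0.13  1.57  0.05  1.16  1.56]
-2.5 0.45 [ 0.01  0.38 -0.16  1.47  0.06  1.3   2.06]
-2.5 0.4 [ 0.07  0.42 -0.26  1.57  0.11  1.17  2.  ]
-2.0 0.45 [ 0.15  0.4  -0.39  1.46  0.15  1.32  2.46]
-2.0 0.4 [ 0.21  0.44 -0.48  1.56  0.21  1.2   2.4 ]
-1.5 0.45 [-0.73  0.65  1.31  1.5  -0.63  1.47 -2.48]
-1.5 0.4 [-0.73  0.7   1.31  1.61 -0.69  1.38 -2.41]
-1.0 0.45 [-0.73  0.65  1.31  1.5  -0.63  1.47 -1.98]
-1.0 0.4 [-0.73  0.7   1.31  1.61 -0.69  1.38 -1.91]
-0.5 0.45 [-0.68  0.55  1.09  1.5  -0.5   1.39 -1.63]
-0.5 0.4 [-0.68  0.6   1.09  1.6  -0.55  1.28 -1.57]
0.0 0.45 [-0.51  0.44  0.69  1.49 -0.29  1.31 -1.36]
0.0 0.4 [-0.48  0.47  0.65  1.6  -0.3   1.18 -1.35]
0.5 0.45 [-0.39  0.4   0.47  1.49 -0.19  1.3  -0.97]
0.5 0.4 [-0.38  0.44  0.46  1.59 -0.2   1.16 -0.95]
1.0 0.45 [-0.31  0.39  0.34  1.48 -0.13  1.29 -0.53]
1.0 0.4 [-0.3   0.42  0.33  1.59 -0.14  1.16 -0.51]
1.5 0.45 [-0.24  0.38  0.23  1.48 -0.09  1.29 -0.07]
1.5 0.4 [-0.22  0.41  0.2   1.58 -0.09  1.16 -0.07]
2.0 0.45 [-0.21  0.38  0.18  1.48 -0.07  1.29  0.41]
2.0 0.4 [-0.16  0.41  0.1   1.58 -0.04  1.16  0.38]
2.5 0.45 [-0.16  0.38  0.11  1.48 -0.04  1.29  0.88]
2.5 0.4 [-0.11  0.41  0.02  1.58 -0.01  1.16  0.85]
3.0 0.45 [-0.11  0.38  0.03  1.47 -0.01  1.29  1.35]
3.0 0.4 [-0.05  0.41 -0.07  1.57  0.03  1.16  1.3 ]
side [[0.373, -0.182, 0.018], [0.434, 0.15, 0.018], [0.764, 0.084, 0.018], [0.683, -0.24, 0.018]] -0.20250921097183305 [0.52002604 0.03856871] [[4.1, -6.9], [-1.0, 2.6], [5.6, 2.3], [-8.7, 2.0]]
```

```bash
python3 - <<'E'
from h import *
from rig import bot
psi=-.19
R=np.array([[np.cos(psi),-np.sin(psi)],[np.sin(psi),np.cos(psi)]])
p=np.array([.52,.044])+R@[.03,-.05]
bot.move_ptp([*p,.42],[np.pi,0,psi+np.pi/2])
c=bot.camera_params("wrist");pic,d=bot.read_camera("wrist")
cv2.imwrite("pics/w1.png",pic[:,:,::-1]);np.savez("w1.npz",p=pic,d=d,**c)
o=bot.get_obs();print(o['time_s'],o['ee_pos'],o['ee_rot'],o['ft_force'],c['cam_to_world'].round(3),c['mtx'],c['dist'])
E
```

```text
2.8333 [ 0.54005057 -0.00971109  0.41968961] [-3.14095937e+00 -2.58454629e-04  1.38271898e+00] [-0.24983442  0.25696033 -0.23078874] [[ 0.982  0.18   0.05   0.553]
 [-0.186  0.949  0.253  0.056]
 [-0.002 -0.258  0.966  0.567]
 [ 0.     0.     0.     1.   ]] [[345.09035871   0.         321.59246397]
 [  0.         345.09035871 242.20299465]
 [  0.           0.           1.        ]] [-0.02596198  0.          0.          0.          0.        ]
```

View pics/w1.png

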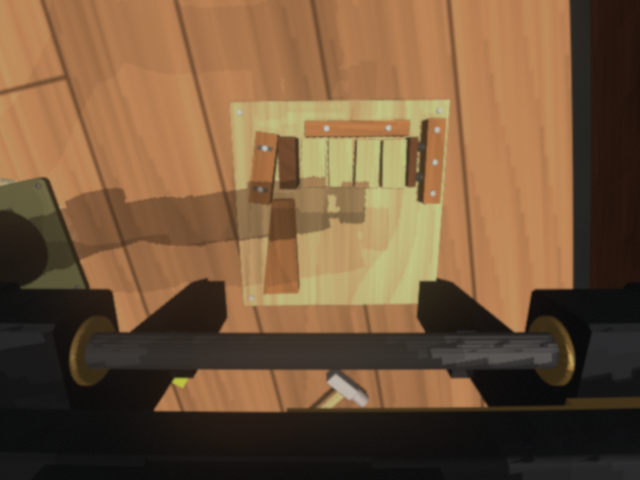

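The board corners are at (231,102), (450,100), (436,304) and (246,304). The caul is at (288,162), the wedge runs from (284,200) to (283,293), the strips span columns 300–408, and the plate is at (412,162). I'll enlarge this part.

```bash
python3 - <<'E'
from h import *
c=np.load("w1.npz");J=np.array([[-105,90],[225,90],[225,-240],[-105,-240]])/1000
w=cast([(231,102),(450,100),(436,304),(246,304)],c,.018);th,R,t,r=fitrigid(J,w[:,:2]);print(th,t,(r*1000).round(1).tolist())
im=c['p'][108:300,240:450,::-1];im=cv2.resize(im,None,fx=3.8,fy=3.1,interpolation=cv2.INTER_CUBIC)
im=cv2.convertScaleAbs(im,alpha=1.5,beta=10)
cv2.imwrite("pics/w1c.png",im);print(im.shape)
E
```

```text
-0.1766150926467772 [0.51906293 0.04364409] [[0.5, -0.3], [-2.5, -0.2], [0.4, -1.4], [1.6, 1.9]]
(595, 798, 3)
```

View pics/w1c.png

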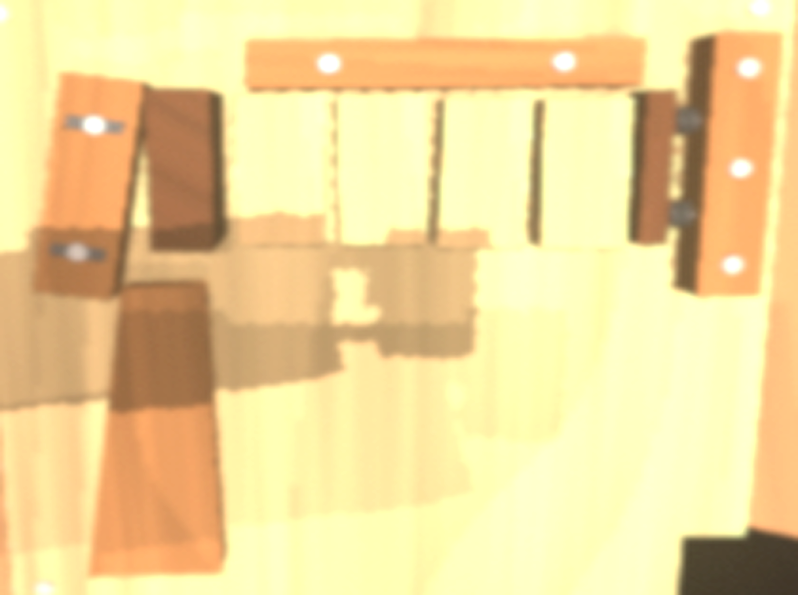

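```bash
cat >> h.py <<'E'
PSI=-.1766;T0=np.array([.51906,.04364])
RJ=np.array([[np.cos(PSI),-np.sin(PSI)],[np.sin(PSI),np.cos(PSI)]])
def tojig(w): return (np.asarray(w)[...,:2]-T0)@RJ
def tow(j): return T0+RJ@np.asarray(j)
E
python3 - <<'E'
from h import *
c=np.load("w1.npz")
def f(n,px,z):
    px=np.array(px)/[3.8,3.1]+[240,108]; j=tojig(cast(px,c,z))*1000;print(n,j.round(1).tolist())
f("caul",[(145,90),(211,92),(215,247),(150,250)],.088)
f("wedge",[(122,286),(207,283),(222,573),(90,575)],.048)
f("cleat",[(62,75),(146,84),(122,297),(36,292)],.048)
f("fence",[(246,88),(645,88)],.038)
f("strips",[(230,92),(327,92),(340,92),(432,92),(444,92),(532,92),(545,92),(634,92)],.048)
f("strips bottom",[(230,246),(327,245),(340,245),(428,245),(441,245),(530,243),(543,243),(630,243)],.048)
f("plate",[(643,92),(673,92),(666,243),(638,242)],.050)
E
```

```text
caul [[-27.5, 35.9], [-4.3, 34.8], [-4.8, -31.5], [-28.5, -32.5]]
wedge [[-45.3, -54.1], [-11.5, -53.0], [-9.9, -204.9], [-66.3, -205.5]]
cleat [[-63.5, 44.5], [-31.9, 40.1], [-45.6, -59.4], [-79.7, -56.6]]
fence [[5.6, 38.2], [160.0, 36.8]]
strips [[-0.1, 36.1], [36.8, 35.7], [41.7, 35.6], [76.6, 35.3], [81.2, 35.2], [114.6, 34.9], [119.6, 34.9], [153.4, 34.6]]
strips bottom [[-1.9, -35.2], [36.2, -35.1], [41.3, -35.2], [75.9, -35.5], [81.0, -35.6], [116.0, -35.0], [121.1, -35.0], [155.4, -35.3]]
plate [[156.4, 34.6], [167.8, 34.5], [169.0, -35.2], [158.0, -34.7]]
```

```bash
sed -i 's/^PSI=.*;T0/PSI=-.18;T0/' h.py; cat >> h.py <<'E'
from rig import bot
O=[np.pi,0,PSI+np.pi/2]
def ft():
    o=bot.get_obs();f=o['ft_force'];return np.r_[RJ.T@f[:2],f[2]]
def at():
    o=bot.get_obs();return np.r_[tojig(o['ee_pos'])*1000,o['ee_pos'][2]*1000].round(2)
def L(x,y,z,v=.15): bot.move_l([*tow([x,y]),z],O,speed=v)
def st(n,b=0): print(n,round(bot.get_obs()['time_s'],2),at(),(ft()-b).round(2),round(bot.get_obs()['gripper_width'],4))
E
python3 - <<'E'
from h import *
X=-.014
bot.command_gripper(.055)
bot.move_ptp([*tow([X,.0]),.14],O);st("above")
L(X,0,.061,.12);bot.sleep(.2);b=ft();np.save("b.npy",b);st("down",b)
bot.command_gripper(.015);st("grip",b)
c=bot.camera_params("wrist");p,d=bot.read_camera("wrist");cv2.imwrite("pics/w2.png",p[:,:,::-1])
E
```

```text
above 4.59 [-1.2600e+01  9.0000e-02  1.4079e+02] [-0.28 -0.23  0.09] 0.055
down 5.6 [-13.51   0.14  61.73] [0. 0. 0.] 0.0551
grip 6.17 [-1.412e+01 -2.000e-02  6.096e+01] [-0.94 -0.46 -0.32] 0.024
```

View pics/w2.png

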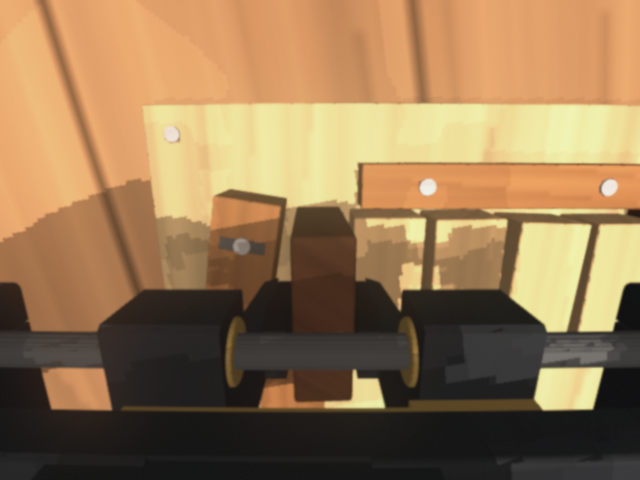

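The caul sits square between the fingers at columns 291–356, with a width of 24.0 mm. Next I push it gently.

```bash
python3 - <<'E'
from h import *
bot.sleep(.2);b=ft();np.save("b2.npy",b);st("start",b)
x=-.014;L(-.005,0,.061,.02);st("a",b);L(.004,0,.061,.02);st("b",b);x=.004
while x<.020:
    x+=.0005;L(x,0,.061,.01);bot.sleep(.05)
    f=-(ft()-b)[0]
    if f>3: st(f"{x:.4f}",b)
    if f>10: break
st("end",b)
c=bot.camera_params("wrist");p,d=bot.read_camera("wrist");cv2.imwrite("pics/w3.png",p[:,:,::-1]);np.savez("w3.npz",p=p,d=d,**c)
E
```

```text
start 6.42 [-14.11   0.    60.95] [0. 0. 0.] 0.0242
a 7.02 [-4.76 -0.   60.96] [-0.45  0.54 -0.34] 0.0238
b 7.62 [ 4.42e+00 -1.00e-02  6.10e+01] [ 0.02  0.65 -0.38] 0.0242
0.0110 11.82 [ 1.027e+01 -2.000e-02  6.096e+01] [-3.86 -0.03  1.92] 0.0237
0.0115 12.12 [ 1.035e+01 -3.000e-02  6.095e+01] [-5.33  0.76  2.98] 0.0238
0.0120 12.42 [ 1.040e+01 -5.000e-02  6.098e+01] [-6.73  0.74  5.09] 0.0243
0.0125 12.72 [ 1.045e+01 -4.000e-02  6.097e+01] [-7.61  0.88  4.56] 0.0243
0.0130 13.02 [10.51 -0.09 60.98] [-8.18 -0.    6.5 ] 0.0242
0.0135 13.32 [10.54 -0.07 60.99] [-9.27  1.26  7.13] 0.0242
0.0140 13.62 [ 1.062e+01 -6.000e-02  6.097e+01] [-9.64  0.96  7.88] 0.0238
0.0145 13.92 [10.69 -0.07 60.99] [-9.69  0.8   9.05] 0.024
0.0150 14.22 [10.73 -0.08 60.98] [-10.47   1.15  10.48] 0.024
end 14.22 [10.73 -0.08 60.98] [-10.47   1.15  10.48] 0.024
```

View pics/w3.png

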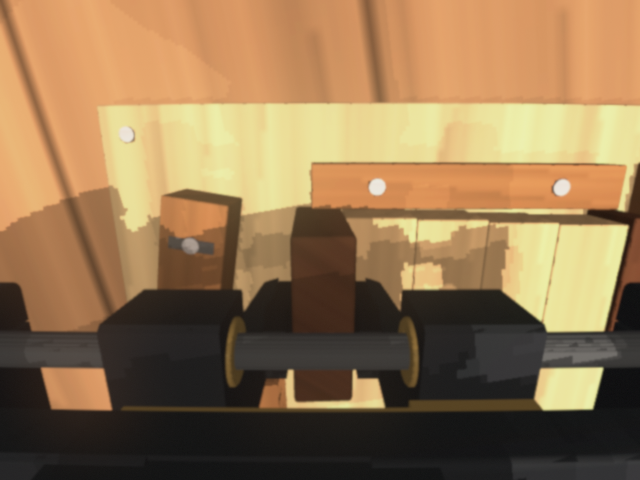

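All joints are closed: the row is tight from column 340 to 625, alongside the fence. Next I ease off, let go, and move round behind the wedge.

```bash
python3 - <<'E'
from h import *
b=np.load("b2.npy")
L(.0115,0,.061,.02);bot.sleep(.1);st("eased",b)
bot.command_gripper(.045);st("open",b)
L(.0115,0,.115,.15)
c=bot.camera_params("wrist");p,d=bot.read_camera("wrist");cv2.imwrite("pics/w4.png",p[:,:,::-1]);np.savez("w4.npz",p=p,d=d,**c)
bot.move_ptp([*tow([-.027,-.240]),.12],O);bot.command_gripper(0)
L(-.027,-.240,.036,.12);bot.sleep(.25);b=ft();np.save("b3.npy",b);st("behind")
E
```

```text
eased 14.69 [10.4  -0.12 60.98] [-5.26  0.26  3.96] 0.0241
open 15.18 [1.217e+01 3.000e-02 6.107e+01] [-0.72  0.75  0.56] 0.0452
behind 18.57 [ -26.59 -240.06   36.59] [-0.1  -0.03 -0.51] 0.0008
```

View pics/w4.png

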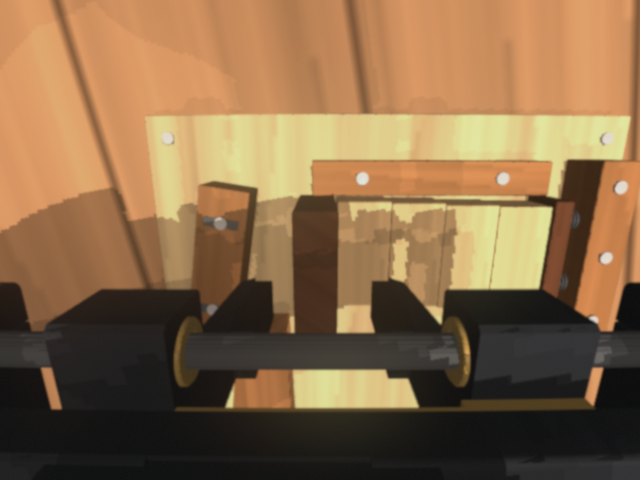

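The row stays closed with the caul released (columns 335–552). Now the wedge.

```bash
python3 - <<'E'
from h import *
b=np.load("b3.npy");y=-.222;L(-.027,y,.036,.06)
while y<-.02:
    y+=.004 if y<-.165 else .002
    x=np.interp(y,[-.215,-.15],[-.028,-.020])
    L(x,y,.036,.03 if y<-.165 else .02)
    f=-(ft()-b)[1]
    if f>1.5: st(f"{y:.3f}",b)
    if f>6: break
bot.sleep(.1);st("end",b)
c=bot.camera_params("wrist");p,d=bot.read_camera("wrist");cv2.imwrite("pics/w5.png",p[:,:,::-1]);np.savez("w5.npz",p=p,d=d,**c)
E
```

```text
-0.134 26.83 [ -20.58 -134.44   35.97] [-1.66 -2.87  0.95] 0.0005
-0.132 27.08 [ -20.7  -133.46   35.97] [-1.76 -5.59  1.01] 0.0005
-0.130 27.33 [ -20.63 -133.04   36.  ] [-1.11 -9.    1.45] 0.0009
end 27.43 [ -20.62 -133.05   36.01] [-0.5  -8.89  0.95] 0.0008
```

View pics/w5.png

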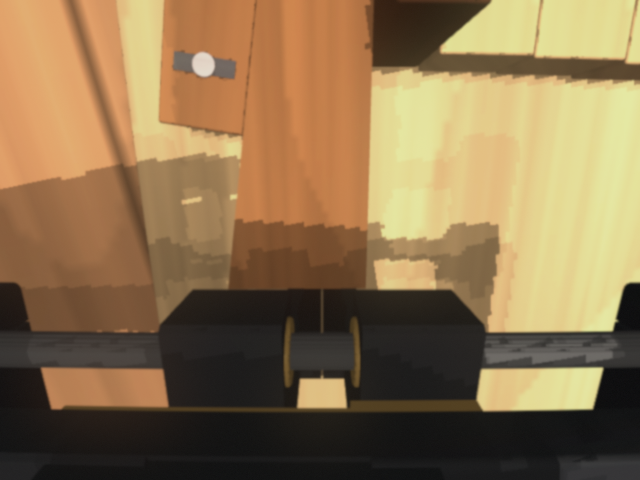

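The wedge is seated flat against the cleat (edge at column 245) and the caul (column 372). Now I press to about 15 N, let go, and repeat.

```bash
python3 - <<'E'
from h import *
b=np.load("b3.npy");y0=-.130;last=None
for k in range(5):
    y=y0
    while y<y0+.02:
        y+=.001;L(-.020,y,.036,.02);f=-(ft()-b)[1]
        if f>14.2: break
    bot.sleep(.15);st(f"press {k} {y:.3f}",b);a=at()[1]
    y0=a/1000-.004;L(-.020,y0,.036,.03);bot.sleep(.1);st("off",b)
    y0=a/1000-.001
    if bot.get_obs()['time_s']>52 or (last is not None and abs(a-last)<.15): break
    last=a
E
```

```text
press 0 -0.126 28.63 [ -20.52 -132.15   36.07] [ -1.35 -14.77   1.1 ] -0.0001
off 29.23 [ -19.78 -135.28   36.  ] [0.75 0.57 0.25] 0.0005
press 1 -0.126 31.23 [ -19.97 -132.08   36.14] [  0.52 -14.17   0.56] 0.0003
off 31.81 [ -19.98 -135.12   35.99] [-0.28  0.36  1.55] 0.0002
```

```bash
python3 - <<'E'
from h import *
b=np.load("b3.npy")
for x,lim in((-.025,15),(-.020,16)):
    y=-.133;L(x,y-.003,.036,.03)
    while y<-.115:
        y+=.001;L(x,y,.036,.02);f=-(ft()-b)[1]
        if f>3: st(f"{y:.3f}",b)
        if f>lim-.6: break
    bot.sleep(.2);st("press",b)
    L(x,-.137,.036,.03);bot.sleep(.1);st("off",b)
c=bot.camera_params("wrist");p,d=bot.read_camera("wrist");cv2.imwrite("pics/w6.png",p[:,:,::-1])
E
```

```text
-0.131 32.73 [ -24.95 -132.22   36.03] [ 1.07 -5.55  0.55] 0.0005
-0.130 32.98 [ -24.95 -132.2    36.04] [ 1.08 -6.67  0.14] 0.0005
-0.129 33.23 [ -24.93 -132.15   36.08] [ 0.93 -8.9   0.65] 0.0006
-0.128 33.48 [ -24.97 -132.16   36.08] [ -0.07 -11.56   1.1 ] 0.0005
-0.127 33.73 [ -24.96 -132.08   36.1 ] [  0.13 -13.04   0.35] 0.0003
-0.126 33.98 [ -24.96 -132.     36.14] [  0.43 -15.14   0.27] 0.0
press 34.17 [ -24.95 -131.95   36.14] [  0.79 -13.98   0.46] 0.0007
off 34.79 [ -25.02 -136.15   35.97] [ 0.13 -0.33  1.07] 0.0002
-0.131 35.71 [ -20.13 -132.14   36.01] [-0.29 -4.88 -0.18] 0.0001
-0.130 35.96 [ -20.12 -132.08   36.03] [ 0.85 -7.85  0.57] 0.0003
-0.129 36.21 [ -20.16 -132.05   36.04] [ 0.92 -9.24  0.6 ] 0.0004
-0.128 36.46 [ -20.15 -132.04   36.06] [  0.64 -11.24   0.64] 0.0007
-0.127 36.71 [ -20.19 -131.97   36.08] [  0.22 -12.73   0.84] 0.0003
-0.126 36.96 [ -20.17 -131.9    36.11] [ -0.14 -14.21  -0.36] 0.0005
-0.125 37.21 [ -20.1  -131.64   36.15] [  0.3  -16.69   1.5 ] 0.0003
press 37.41 [ -20.11 -131.63   36.15] [  0.49 -16.41  -0.11] 0.0005
off 38.06 [ -19.96 -136.16   35.99] [-0.71  0.11  0.61] 0.0003
```

```bash
python3 - <<'E'
from h import *
L(-.020,-.170,.036,.1);L(-.020,-.170,.15,.15)
bot.move_ptp([*tow([.05,-.09]),.30],O);bot.sleep(.3)
c=bot.camera_params("wrist");p,d=bot.read_camera("wrist");np.savez("w7.npz",p=p,d=d,**c)
cv2.imwrite("pics/w7.png",cv2.resize(cv2.convertScaleAbs(p[:330,:,::-1],alpha=1.3),(800,412)));st("view")
E
```

```text
view 40.62 [ 49.53 -90.63 299.24] [-0.08 -0.39 -0.16] 0.0007
```

View pics/w7.png

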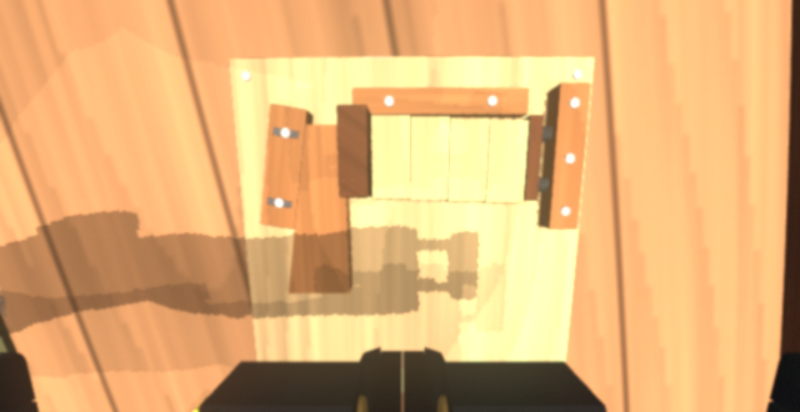

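The strips are closed and square (columns 371–528), close to the fence, with the caul upright and the wedge seated between the cleat and the caul. I'm handing it in.

```bash
python3 -c "
from rig import bot
print(bot.finish_job(),bot.get_obs()['time_s'])"
```

```text
the job is handed in; nothing more can be done
the job is handed in; nothing more can be done
```

The job is handed in: the row is closed up against the sprung plate and the wedge is driven tight. It took about 41 s of the 72 s. The hand-in gave no verdict.

- **Row:** I gripped the caul and pushed the row until I felt about 10 N along it. I then eased off and let go, and the picture taken afterwards showed every joint still closed.
- **Wedge:** I pushed it in with closed fingers and pressed, let go and pressed again four times, at 14–16.7 N. The first three presses moved it only about 0.1 mm each. The last one, slightly harder at 16.7 N, took it about 0.3 mm deeper, so it had not come to a complete stop.
- **Last checks:** After the arm had backed away, the picture showed the joints closed, the strips square and close to the fence, the caul upright and the wedge in place. I left the bystanders and look-alikes alone, but did not check them in a picture at the end.
- **Not measured:** I had no direct reading of the squeeze on the plate. From how far the wedge went in, I estimate about 9 N, above the 6 N needed and well below the 24 N limit. While I pressed with the caul, an upward force of up to about 10 N also showed at the wrist. It dropped as soon as I eased off.

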